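# Pack the orange cartridge body with the tongs

### The arm

A 7-joint arm with a two-finger parallel gripper is mounted at the origin on the work surface. World frame = base frame: x ahead of the robot, y to its left, z up, the work surface at z = 0. Lengths are in m, angles in rad, forces in N, time in s.
With the tool pointing down it reaches from about 0.4 to 0.85 m from the base axis. Payload 10.4 kg.
Tool frame: the origin (TCP) lies on the centre line of the jaws, within the pads' length; the fingertips stand 17 mm ahead of it and the grasp point (between the pads) lies 2 mm behind it (manip.tcp_to_tips is the distance from the TCP to the fingertips, in m); z points along the fingers, x is the direction in which the jaws open and shut, and the axes are right-handed (so a half turn about z gives the same grasp; the last joint's range is limited). The gripper opens to 85 mm and grips with 20 to 120 N. Pads are 22 mm wide; open, the fingers measure 114 mm over their backs; the gripper's body (76 mm by 85 mm) begins 54 mm behind the grasp point. The pads swing forward as they close: fully open they stand 13 mm farther back than shut.
Start: joints at [-1.216, 0.332, -0.065, 1.46, 0.022, 1.35, -0.088], TCP at [0.231, 0.581, 0.248] pointing down, gripper open.
Joint ranges: [-2.6, 2.6], [-0.5, 2.12], [-1.47, 1.34], [0.16, 2.42], [-1.27, 4.41], [0.06, 2.06], [-2.6, 2.6]. Speed limits (rad/s): [2.22, 2.22, 2.79, 2.79, 3.14, 3.14, 3.14].

### API

Orientations are given as a unit quaternion [x, y, z, w].
In Python, from workcell import manip gives the robot as it stands.
- The arm moves only by the shell command python3 -m pendant 'ROWS' [FORCE]. ROWS is JSON, a list of rows, each a list of 3 entries, a list of its own where there are three numbers: the shift along the world's x, y, z in cm, then the turn, a rotation vector about the world's x, y, z in degrees, then the closure in counts, from 0 (fully open) to 255 (shut). A call has 1 to 12 rows; each row shifts and turns the pose as measured when the row begins; what a row does not reach is not made up. A row lasts 1/8 s, in which the tool goes at most 62.5 mm and 10.7 degrees, less where a joint would pass 70% of its speed; a pose out of reach is approached as far as the arm can. A call is refused whole if a number of a shift passes 6.25 or a number of a turn 10.7, either way. A call with a gripper value outside its range is refused whole. The fingers move at their own pace and stop on an object; FORCE is the grip in N (left out, the last holds). Time passes only in rows, so rows that do not move let the fingers close. It gives the time, the measured TCP pose, the force and the opening at its end, in the units of the state.
- manip.get_obs(): the state, without advancing time (a new reading comes with each control period).
- manip.camera(name): name is "scene" or "top" or "wrist"; returns a dict with "pixels" (384x512x3 uint8, red, green, blue), "range_z" (384x512 float32, m along the optical axis (not along the pixel's ray), 0 where there is no reading), "K" (3x3 intrinsics, pixels), "origin" and "rotation" of the camera in the world; the wrist camera has in their place "hand_eye" (4x4, takes a point from camera to tool coordinates, whose origin is the TCP and whose axes are the tool frame's). Camera axes: x right, y down, z forward; pixel columns grow to the right and rows downward; lengths in m; the calibration is good to about 2 mm. The wrist camera is an equidistant fisheye: a pixel r from the principal point sees the ray r / f radians off the axis. A picture is of the moment at which its call begins: read the wrist's pose just before it.
- manip.hand_in(): hands the job in, once; it reports no verdict.
The state is a dict: "clock": time; "joint_pos": joint angles; "joint_velocities": joint speeds; "tau": joint torques, N m; "position": TCP position; "ee_rot": TCP orientation; "ft_force": force on the tool from outside, world axes, zero at the start; "torque": the same for the moment, N m; "grip_width": opening from 0.0 (shut) to 1.0 (fully open).
Only numpy, scipy, OpenCV 4.12 (cv2) and the standard library are available. Lean on these libraries where they do the work, as an engineer would, in place of code of your own. Each camera call takes 0.05 s, during which the arm holds its last target.

### The job

Pack the orange cartridge body for posting: take the tongs from their wooden stand, pick the orange body up with them and set it upright on the bottom of the well in the open aluminium case. Do not touch it with the gripper itself, only with the tongs. Then put the tongs back in their stand, upright with the tips down, and let go.

Things in the scene. Friction and masses are not known exactly. Their poses are not given: they have to be found in the camera images.
- tongs: Spring tongs, 108 mm tall, 90 g, upright in the stand. Origin midway between the jaw tips, z up. Jaws close along y, staying parallel; tips 20 mm wide (x), 6 thick. Hold by the outer faces of the blue plates (30 mm wide, 62-102 mm up), 56 mm apart relaxed. Tip gap = plate width - 22 mm. Springs resist with 1.2 N per mm of jaw travel: held firmly at 49 mm with tips 27 mm apart; plates are 40 mm apart on the body.
- stand: Light wooden open-topped block that holds the tongs, fixed: 52 (x) x 78 (y) x 36 mm high, walls 6 mm. Origin at the centre of its underside, z up. Its one pocket is 40 (x) x 66 (y) mm, its floor 6 mm above the origin; the tongs stand on this floor, their y along the stand's y (within 5 degrees at the start).
- orange_cartridge: Orange plastic cartridge body, a block 28 (x) x 18 (y) x 26 mm high with four tiny brass pins on its -x end, about 20 g, standing on the sideboard in a row with a black and a white one of the same shape, centres at least 60 mm apart. Origin at the centre of its underside, z up. Pinch it across y (18 mm).
- well (a point): Centre of the well floor in the dark foam of the open aluminium case (fixed); x, y along the well's sides, z up. Well 48 (x) x 40 (y) mm, 10 deep, grey floor 20 mm above the sideboard; case rim 34 mm high, at least 55 mm from the centre; lid folded back flat, 22 mm high, on the +x side. The body stands 16 mm out of the well: tongs holding its upper 12 mm clear the foam.
Not all that is in view belongs to the job. Of the things like the tongs, leave any that is green or purple; of the rest the larger one is meant.

How it is judged:
By the outcome, as a careful person would: the job done as asked, in the order asked, and still so for the second after the job is handed in, with the robot touching nothing.
It also fails if it takes over 51 s, if anything falls off the work surface, if the arm or the gripper's body presses on something with over 40 N, if the wrist force passes 120 N, or if a joint passes its speed limit or range.

## Working session

There is one attempt and no reset: what is moved stays moved. The work goes in short steps, Python scripts to look and compute and a shell command to move; the robot and the scene stay as the last step left them, time stands still between calls to the robot, and variables do not carry over. Pictures are saved under pics/ and viewed, and the job is handed in when it is done.

```bash
ls; mkdir -p pics
cat > h.py <<'E'
import numpy as np, cv2, json
from workcell import manip
def snap(n):
    c=manip.camera(n); np.savez('pics/'+n+'.npz',**{k:v for k,v in c.items() if v is not None}); 
    return c
def save(img,fn): cv2.imwrite('pics/'+fn,cv2.cvtColor(np.ascontiguousarray(img),cv2.COLOR_RGB2BGR))
E
python3 - <<'E'
from h import *
o=manip.get_obs();print(o['clock'],o['position'],o['ee_rot'],o['grip_width'])
for n in ('top','scene','wrist'):
    c=snap(n);save(c['pixels'],n+'0.png');print(n,c['K'].tolist(),c.get('origin'),c.get('rotation'),c.get('hand_eye'))
E
```

```text
pics
0.0 [0.23040369 0.58058171 0.24751838] [ 8.27303357e-01  5.61754963e-01 -5.89025483e-04  4.13370151e-04] 0.9977469887097391
top [[360.6651921620813, 0.0, 260.02501039507666], [0.0, 360.6651921620813, 192.94421783019132], [0.0, 0.0, 1.0]] [0.33818867 0.06375943 0.92572998] [-0.70237538  0.70487674 -0.06267396  0.07674368] None
scene [[368.74935904049755, 0.0, 246.8043937537947], [0.0, 368.74935904049755, 192.26465370790024], [0.0, 0.0, 1.0]] [1.0259862  0.54794763 0.62799062] [ 0.35685511  0.82707671 -0.39704035 -0.17594747] None
wrist [[297.3186396354542, 0.0, 259.1693973351563], [0.0, 297.3186396354542, 191.47485476035402], [0.0, 0.0, 1.0]] None None [[ 9.99999858e-01 -2.29971564e-05 -5.32830846e-04  2.45938305e-05]
 [ 1.80827555e-04  9.54511412e-01  2.98174331e-01 -7.58088977e-02]
 [ 5.01735961e-04 -2.98174385e-01  9.54511280e-01 -1.24484964e-01]
 [ 0.00000000e+00  0.00000000e+00  0.00000000e+00  1.00000000e+00]]
```

View pics/top0.png

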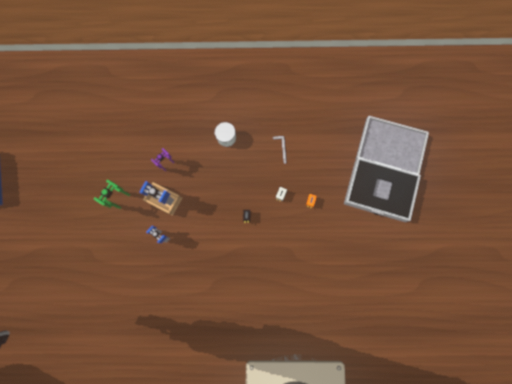

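View pics/scene0.png

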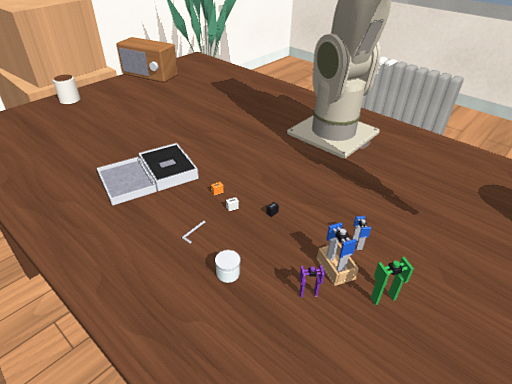

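View pics/wrist0.png

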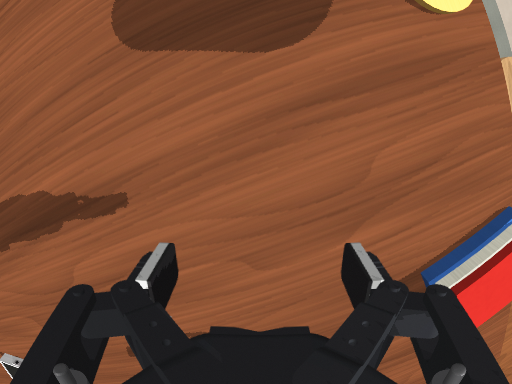

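In the top view, the things that could pass for the tongs are:
- blue in the stand (155,193)
- small blue (157,234)
- green (107,194)
- purple (161,158)

The target body is orange at (311,201), with white at (281,194) and black at (247,216). I choose the large blue tongs in the wooden stand.

```bash
cat >> h.py <<'E'
from scipy.spatial.transform import Rotation as R
def ray(c,u,v,z):
    d=R.from_quat(c['rotation']).apply([(u-c['K'][0,2])/c['K'][0,0],(v-c['K'][1,2])/c['K'][1,1],1]) if np.shape(c['rotation'])==(4,) else c['rotation']@np.array([(u-c['K'][0,2])/c['K'][0,0],(v-c['K'][1,2])/c['K'][1,1],1])
    return c['origin']+d*(z-c['origin'][2])/d[2]
def cloud(c):
    v,u=np.mgrid[:384,:512]; z=c['range_z']
    P=np.stack([(u-c['K'][0,2])/c['K'][0,0]*z,(v-c['K'][1,2])/c['K'][1,1]*z,z],-1)
    return P@R.from_quat(c['rotation']).as_matrix().T+c['origin']
def ld(n): return dict(np.load('pics/'+n+'.npz'))
E
python3 - <<'E'
from h import *
c=ld('top'); P=cloud(c)
im=c['pixels']; 
save(np.hstack([cv2.resize(im[145:255,90:200],(400,400),interpolation=cv2.INTER_CUBIC),cv2.resize(im[110:230,330:450],(400,400),interpolation=cv2.INTER_CUBIC)]),'crop1.png')
for n,u,v in [('table',300,250),('orange',311,201),('foam',400,200),('well',383,189),('lid',395,140),('blue',150,188),('stand',176,205),('white',281,194)]:
    print(n,P[v,u].round(4),im[v,u])
hsv=cv2.cvtColor(im,cv2.COLOR_RGB2HSV)
def rep(n,m,z,top=None):
    m=m.astype(np.uint8)
    k,l,s,ce=cv2.connectedComponentsWithStats(m)
    for i in range(1,k):
        if s[i,4]<20: continue
        pts=np.argwhere(l==i)[:,::-1]
        W=np.array([ray(c,a,b,z)[:2] for a,b in pts])
        r=cv2.minAreaRect((W*1000).astype(np.float32))
        print(n,s[i].tolist(),ce[i].round(1),'rect',np.round(r[0],1),np.round(r[1],1),round(r[2],1),'zmed',np.median(P[l==i][:,2]).round(4),P[l==i][:,2].max().round(4))
rep('orange',(hsv[...,0]<15)&(hsv[...,1]>200)&(hsv[...,2]>180),.026)
rep('blue',(hsv[...,0]>105)&(hsv[...,0]<125)&(hsv[...,1]>150)&(hsv[...,2]>80),.108)
box=np.zeros(im.shape[:2],bool);box[150:220,345:425]=1
rep('well',box&(np.abs(P[...,2]-.02)<.006)&(hsv[...,2]>60)&(hsv[...,1]<80),.02)
E
```

```text
table [ 0.3756 -0.019  -0.0008] [122  79  51]
orange [ 0.4975 -0.0477  0.0219] [174 124  95]
foam [ 0.4973 -0.2685  0.0313] [60 56 54]
well [ 0.5278 -0.2316  0.0209] [155 153 158]
lid [ 0.6624 -0.2757  0.01  ] [156 153 159]
blue [0.5163 0.3386 0.1024] [153 150 152]
stand [0.49   0.2977 0.0157] [120  95  69]
white [0.5148 0.0284 0.0284] [175 176 167]
well [358, 150, 13, 10, 25] [362.  155.6] rect [ 619.7 -190.2] [32.1 20.5] 76.3 zmed 0.022 0.026
well [375, 150, 50, 24, 101] [409.7 163.9] rect [ 589.6 -286.7] [ 55.9 131.6] 12.9 zmed 0.0215 0.0257
well [374, 178, 19, 21, 280] [383.  188.1] rect [ 530.5 -232. ] [38.9 46.9] 72.9 zmed 0.0202 0.0257
well [345, 200, 20, 8, 24] [353.6 204.1] rect [ 488.1 -157.3] [48.6  6.3] 67.7 zmed 0.0206 0.0259
well [384, 213, 23, 7, 24] [394.9 216.4] rect [ 457.6 -256.7] [55.8  2.8] 73.3 zmed 0.0192 0.0251
```

View pics/crop1.png

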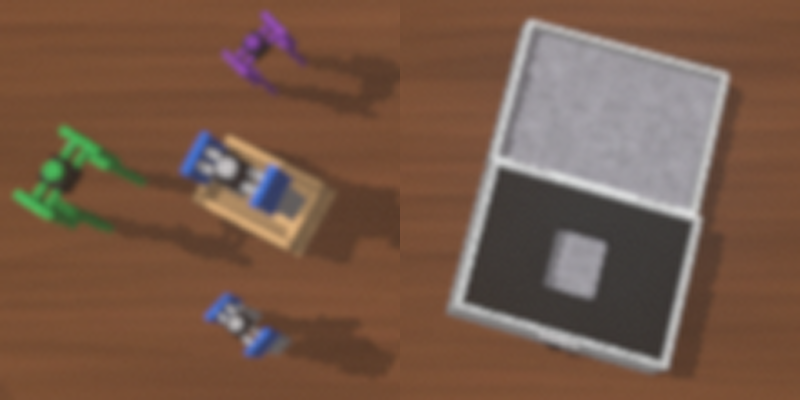

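Crop: the large blue tongs stand in the wooden block (plates at about crop (200,155) and (270,185)). The small blue, green and purple ones are free-standing. The well is grey at pixel (383,188).

```bash
cat >> h.py <<'E'
def rep(c,n,m,z,P,mn=12):
    k,l,s,ce=cv2.connectedComponentsWithStats(m.astype(np.uint8))
    for i in range(1,k):
        if s[i,4]<mn: continue
        pts=np.argwhere(l==i)[:,::-1]
        W=np.array([ray(c,a,b,z)[:2] for a,b in pts])
        r=cv2.minAreaRect((W*1000).astype(np.float32))
        print(n,s[i].tolist(),ce[i].round(1),'mean',(W.mean(0)*1000).round(1),'rect',np.round(r[0],1),np.round(r[1],1),round(r[2],1),'z',np.percentile(P[l==i][:,2],[10,50,95]).round(4))
E
python3 - <<'E'
from h import *
for nm in ('top','scene'):
    c=ld(nm);P=cloud(c);im=c['pixels'];hsv=cv2.cvtColor(im,cv2.COLOR_RGB2HSV).astype(int)
    H,S,V=hsv[...,0],hsv[...,1],hsv[...,2]
    rep(c,nm+' orange',(H<16)&(S>170)&(V>150)&(abs(P[...,0]-.5)<.15)&(abs(P[...,1])<.2),.026,P)
    rep(c,nm+' blue',(H>100)&(H<128)&(S>110)&(V>60)&(P[...,0]>.3)&(P[...,1]<.5),.108,P)
    rep(c,nm+' stand',(H>10)&(H<25)&(S<140)&(V>150)&(P[...,2]>.01)&(P[...,2]<.045)&(P[...,1]>.2)&(P[...,1]<.45),.036,P)
E
```

```text
top orange [306, 194, 11, 13, 80] [310.9 199.8] mean [499.8 -47.1] rect [499.5 -46.8] [21.4 32.7] 70.5 z [0.0002 0.0246 0.0279]
top blue [140, 182, 8, 11, 35] [143.5 187.2] mean [517.2 352.2] rect [517.4 351.7] [ 7.6 26. ] 66.6 z [0.1052 0.107  0.1098]
top blue [160, 191, 8, 11, 56] [163.6 196.6] mean [494.5 303.7] rect [495.1 303.3] [12.8 24.9] 66.0 z [0.0882 0.1047 0.1098]
top blue [147, 227, 7, 6, 15] [149.5 229.5] mean [418.3 332.3] rect [418.8 331.7] [ 3.3 17.3] 46.4 z [0.0657 0.0716 0.0749]
top blue [158, 235, 7, 7, 24] [161.6 238.5] mean [397.8 303.5] rect [397.2 304.2] [ 6.6 17.2] 46.2 z [0.0599 0.0712 0.0741]
top stand [152, 182, 16, 9, 42] [158.4 185.7] mean [536.5 339.7] rect [534.4 336.8] [43.4  7.9] 63.4 z [0.0252 0.0355 0.0382]
top stand [144, 199, 32, 14, 92] [161.3 205.4] mean [485.8 329.7] rect [485.3 336. ] [79.1 29. ] 85.7 z [0.0335 0.0355 0.0377]
scene orange [211, 182, 13, 14, 93] [217.5 188.6] mean [513.  -32.3] rect [511.2 -33.9] [54.6 30.9] 55.0 z [-0.0003  0.0129  0.0253]
scene blue [354, 216, 11, 11, 56] [358.  219.8] mean [454.  334.3] rect [455.7 334.4] [41.3 14.6] 4.1 z [0.05   0.0662 0.0726]
scene blue [327, 223, 16, 18, 133] [332.8 230.5] mean [516.9 313.5] rect [517.8 312.8] [60.9 21.4] 9.6 z [0.0759 0.0974 0.1085]
scene blue [359, 227, 12, 11, 96] [364.5 231.6] mean [475.8 361.5] rect [476.6 362.3] [37.3 17.7] 21.4 z [0.0487 0.0614 0.072 ]
scene blue [340, 239, 17, 19, 199] [347.7 247.3] mean [536.4 359.5] rect [537.5 360.4] [57.4 24.2] 22.0 z [0.0753 0.0931 0.108 ]
scene stand [322, 246, 6, 5, 14] [324.7 248.1] mean [505.2 298.3] rect [504.8 297.1] [13.9  9.2] 23.6 z [0.0303 0.0348 0.0361]
scene stand [320, 249, 38, 34, 210] [340.6 269.9] mean [533.4 355.6] rect [517.6 345.8] [89.6 58.6] 53.5 z [0.0164 0.0341 0.0367]
```

```bash
python3 -m pendant '[[[3.9,-3.6,0.3],[0,0,-0.5],0],[[3.9,-3.6,0],[0,0,-0.5],0],[[3.9,-3.6,0],[0,0,-0.5],0],[[3.9,-3.6,0],[0,0,-0.5],0],[[3.9,-3.6,0],[0,0,-0.5],0],[[3.9,-3.6,0],[0,0,-0.5],0],[[3.9,-3.6,0],[0,0,-0.5],0],[[0,0,0],[0,0,0],0]]' 40
cat >> h.py <<'E'
def wsnap(fn):
    o=manip.get_obs(); c=manip.camera('wrist'); Rt=R.from_quat(o['ee_rot']).as_matrix()
    he=c['hand_eye']; c['origin']=o['position']+Rt@he[:3,3]; c['rotation']=Rt@he[:3,:3]
    np.savez('pics/wrist.npz',**{k:v for k,v in c.items() if v is not None}); save(c['pixels'],fn)
    x=Rt[:,0]; print('pose',o['clock'],o['position'].round(4),'xdir',np.degrees(np.arctan2(x[1],x[0])).round(2),'z',Rt[:,2].round(3),'g',o['grip_width'],'f',np.round(o['ft_force'],1))
    return c
def wdir(c,u,v):
    du=np.stack([np.asarray(u,float)-c['K'][0,2],np.asarray(v,float)-c['K'][1,2]],-1)/c['K'][0,0]
    r=np.linalg.norm(du,axis=-1,keepdims=True); s=np.where(r>1e-9,np.sin(r)/np.maximum(r,1e-9),1)
    return np.concatenate([du*s,np.cos(r)],-1)
def wray(c,u,v,z):
    d=wdir(c,u,v)@c['rotation'].T
    return c['origin']+d*((z-c['origin'][2])/d[...,2:])
def wproj(c,p):
    q=(np.asarray(p)-c['origin'])@c['rotation']; th=np.arctan2(np.hypot(q[...,0],q[...,1]),q[...,2]); ph=np.arctan2(q[...,1],q[...,0])
    return np.stack([c['K'][0,2]+c['K'][0,0]*th*np.cos(ph),c['K'][1,2]+c['K'][0,0]*th*np.sin(ph)],-1)
def wcloud(c):
    v,u=np.mgrid[:384,:512]; d=wdir(c,u,v); 
    return (d*(c['range_z']/np.maximum(d[...,2],.05))[...,None])@c['rotation'].T+c['origin']
def wrep(c,n,m,z,P,mn=30):
    k,l,s,ce=cv2.connectedComponentsWithStats(m.astype(np.uint8))
    for i in range(1,k):
        if s[i,4]<mn: continue
        p=np.argwhere(l==i); W=wray(c,p[:,1],p[:,0],z)[:,:2]*1000
        r=cv2.minAreaRect(W.astype(np.float32))
        print(n,s[i].tolist(),ce[i].round(1),'mean',W.mean(0).round(1),'rect',np.round(r[0],1),np.round(r[1],1),round(r[2],1),'z',np.percentile(P[l==i][:,2],[10,50,95]).round(4))
E
python3 - <<'E'
from h import *
wsnap('w1.png')
E
```

```text
clock: 1.15
position: [0.5085, 0.3181, 0.2484]
ee_rot: [0.844, 0.536, -0.002, 0.001]
ft_force: [-0.5, 1.0, 0.4]
grip_width: 0.998
pose 1.15 [0.5085 0.3181 0.2484] xdir 64.87 z [-0.003 -0.004 -1.   ] g 0.9975113017718805 f [-0.5  1.   0.4]
```

View pics/w1.png

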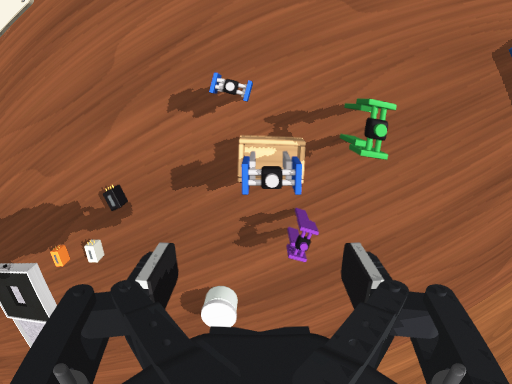

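The wrist view shows the tongs from above at (271,176) in the stand (238–305, 136–195). The purple one is at (300,237), just beyond it.

Run:
```python
from h import *
c=ld('wrist');P=wcloud(c);im=c['pixels'];hsv=cv2.cvtColor(im,cv2.COLOR_RGB2HSV).astype(int)
H,S,V=hsv[...,0],hsv[...,1],hsv[...,2]
z=P[...,2]
wrep(c,'bluetop',(H>100)&(H<128)&(S>110)&(V>60)&(z>.1),.108,P,15)
wrep(c,'purple',(H>130)&(H<160)&(S>110),.07,P)
wrep(c,'green',(H>45)&(H<75)&(S>110),.09,P)
st=(H>8)&(H<28)&(z>.031)&(z<.041)&(np.hypot(P[...,0]-.507,P[...,1]-.328)<.06)
wrep(c,'stand',st,.036,P,15)
m=np.argwhere(st);W=wray(c,m[:,1],m[:,0],.036)[:,:2]*1000
r=cv2.minAreaRect(W.astype(np.float32));print('stand all',r)
save(cv2.resize(im[110:270,190:350],(640,640),interpolation=cv2.INTER_CUBIC),'w1c.png')
ora=(H<16)&(S>170)&(V>150)&(abs(P[...,0]-.5)<.15)&(abs(P[...,1])<.2)&(z>.015)
wrep(c,'orange',ora,.026,P)
```

```text
bluetop [242, 162, 7, 33, 216] [244.8 178.1] mean [497.1 308. ] rect [497.2 308. ] [ 5.6 30.6] 64.2 z [0.1057 0.1067 0.108 ]
bluetop [294, 162, 8, 33, 210] [297.6 177.4] mean [517.1 352.5] rect [517.8 352. ] [ 6.5 30.8] 66.6 z [0.1052 0.1066 0.1077]
purple [295, 208, 24, 32, 400] [305.4 224. ] mean [581.4 339.9] rect [580.8 342. ] [21.2 41.1] 78.3 z [0.0104 0.0614 0.0746]
purple [287, 227, 21, 35, 446] [295.7 246.1] mean [602.6 319.4] rect [601.2 321.6] [23.3 45.4] 67.0 z [0.0115 0.066  0.0789]
green [345, 99, 52, 22, 554] [372.3 106.9] mean [487.7 449.9] rect [488.3 447.7] [54.3 19.3] 58.4 z [0.0446 0.095  0.1015]
green [373, 124, 14, 13, 149] [379.8 129.8] mean [512.  448.7] rect [512.1 448.4] [14.5 12.2] 68.3 z [0.1022 0.1065 0.1078]
green [340, 134, 48, 26, 620] [364.9 146.5] mean [521.6 427.7] rect [521.  427.3] [54.8 19.3] 57.8 z [0.0343 0.0943 0.1014]
stand [238, 139, 68, 43, 585] [270.  149.6] mean [494.3 337.2] rect [506.4 333.2] [77.7 49.7] 64.7 z [0.033  0.0345 0.0359]
stand all ((506.9161682128906, 332.90838623046875), (77.09577178955078, 50.54571533203125), 63.1068000793457)
orange [50, 248, 16, 18, 76] [ 59.6 255.2] mean [498.4 -34.1] rect [497.3 -34.2] [32.4 22.5] 16.0 z [0.0159 0.0198 0.0244]
```

View pics/w1c.png

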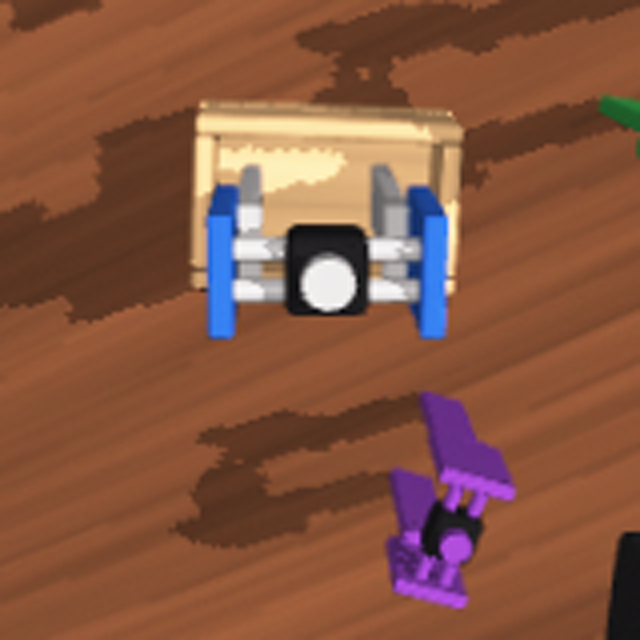

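```bash
python3 -m pendant '[[[-0.1,1.2,0],[0,0,0],0],[[0,0,-5],[0,0,0],0],[[0,0,-5],[0,0,0],0],[[0,0,0],[0,0,0],0]]'
python3 - <<'E'
from h import *
c=wsnap('w2.png')
P=wcloud(c);im=c['pixels'];hsv=cv2.cvtColor(im,cv2.COLOR_RGB2HSV).astype(int)
H,S,V=hsv[...,0],hsv[...,1],hsv[...,2]
wrep(c,'bluetop',(H>100)&(H<128)&(S>110)&(V>60)&(P[...,2]>.1),.108,P,15)
E
```

```text
clock: 1.7
position: [0.5005, 0.3416, 0.1466]
ee_rot: [0.84, 0.542, -0.002, -0.002]
ft_force: [-0.2, -0.6, 0.8]
grip_width: 0.997
pose 1.7 [0.5005 0.3416 0.1466] xdir 65.68 z [-0.005  0.001 -1.   ] g 0.9973684608409449 f [-0.2 -0.6  0.8]
bluetop [203, 221, 13, 46, 453] [208.6 243.9] mean [496. 309.] rect [496.2 309. ] [ 7.  31.7] 65.6 z [0.1041 0.1066 0.1077]
bluetop [281, 223, 12, 46, 449] [286.9 245.8] mean [517.  352.9] rect [517.1 352.6] [ 6.6 31.7] 65.5 z [0.1054 0.1066 0.1077]
```

View pics/w2.png

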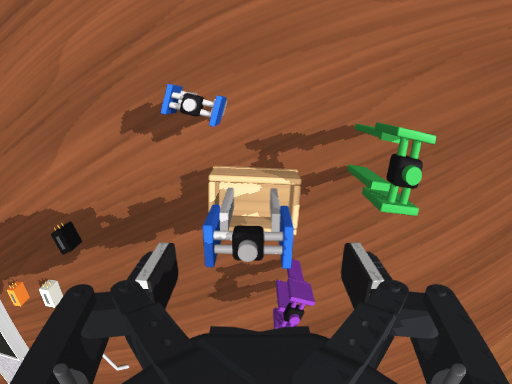

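The tongs still sit centred in the stand, at (248,240) in this view. The TCP overshot by about 12 mm because the arm had not settled, so I correct that and leave it time to settle.

```bash
python3 -m pendant '[[[0.6,-1.1,0],[0,0,-1],0],[[0,0,0],[0,0,0],0],[[0,0,0],[0,0,0],0]]'
```

```text
clock: 2.12
position: [0.5101, 0.3331, 0.1552]
ee_rot: [0.845, 0.535, 0.004, -0.002]
ft_force: [0.5, 0.2, -0.2]
grip_width: 0.995
```

```bash
python3 -m pendant '[[[0,0,0],[0,0,0],0],[[0,0,0],[0,0,0],0]]';  python3 -m pendant '[[[0,0,0],[0,0,0],0]]'; python3 -c "
from h import *
for i in range(3):
  o=manip.get_obs();print(o['clock'],o['position'],o['joint_velocities'].round(3))"
```

```text
clock: 2.38
position: [0.5104, 0.3333, 0.1563]
ee_rot: [0.845, 0.535, 0.005, -0.003]
ft_force: [-1.3, -0.2, -0.1]
grip_width: 0.998
clock: 2.5
position: [0.5104, 0.3335, 0.1563]
ee_rot: [0.845, 0.535, 0.005, -0.003]
ft_force: [0.3, 0.5, 0.1]
grip_width: 1.002
2.5 [0.51040325 0.33346169 0.15633098] [ 0.    -0.001  0.    -0.002 -0.001 -0.001 -0.001]
2.5 [0.51040325 0.33346169 0.15633098] [ 0.    -0.001  0.    -0.002 -0.001 -0.001 -0.001]
2.5 [0.51040325 0.33346169 0.15633098] [ 0.    -0.001  0.    -0.002 -0.001 -0.001 -0.001]
```

```bash
cat >> h.py <<'E'
def blue(c):
    P=wcloud(c);hsv=cv2.cvtColor(c['pixels'],cv2.COLOR_RGB2HSV).astype(int);H,S,V=hsv[...,0],hsv[...,1],hsv[...,2]
    wrep(c,'bluetop',(H>100)&(H<128)&(S>110)&(V>60)&(P[...,2]>.1),.108,P,15)
    st=(H>8)&(H<28)&(P[...,2]>.031)&(P[...,2]<.041)&(np.hypot(P[...,0]-.507,P[...,1]-.328)<.06)
    m=np.argwhere(st);W=wray(c,m[:,1],m[:,0],.036)[:,:2]*1000
    print('stand all',cv2.minAreaRect(W.astype(np.float32)))
E
python3 - <<'E'
from h import *
c=wsnap('w3.png');blue(c)
E
```

```text
pose 2.5 [0.5104 0.3335 0.1563] xdir 64.65 z [ 0.006  0.01  -1.   ] g 1.0020856009860042 f [0.3 0.5 0.1]
bluetop [208, 198, 12, 46, 451] [213.7 220.2] mean [495.9 309. ] rect [496.4 308.7] [ 6.7 31.2] 64.4 z [0.1039 0.1067 0.1078]
bluetop [285, 198, 11, 46, 425] [290.4 220.9] mean [517.3 352.7] rect [517.3 352.6] [ 6.4 31.1] 64.0 z [0.1051 0.1067 0.1077]
stand all ((505.87384033203125, 333.4462890625), (76.83106231689453, 50.73575210571289), 62.17814636230469)
```

View pics/w3.png

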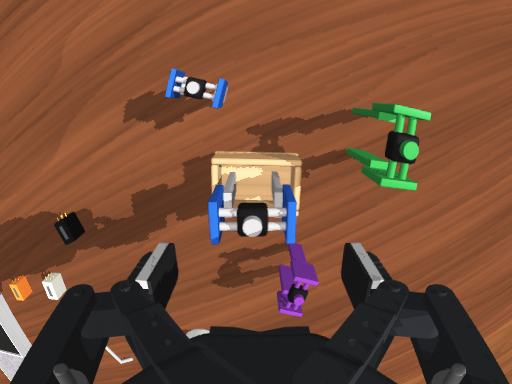

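The tongs are at (252,221), midway between the fingertips, upright, on stand (258,190). The jaws straddle them.

```bash
python3 -m pendant '[[[-0.36,-0.27,0],[-0.6,0.3,-0.4],0],[[0,0,0],[0,0,0],0],[[0,0,0],[0,0,0],0]]'; python3 -m pendant '[[[0,0,-3],[0,0,0],0],[[0,0,0],[0,0,0],0],[[0,0,0],[0,0,0],0]]'
```

```text
clock: 2.92
position: [0.5063, 0.3305, 0.156]
ee_rot: [0.847, 0.532, -0.001, 0.001]
ft_force: [-0.4, 0.3, -0.2]
grip_width: 0.997
clock: 3.3
position: [0.5069, 0.331, 0.127]
ee_rot: [0.847, 0.532, 0.0, 0.001]
ft_force: [-0.2, -0.1, -0.3]
grip_width: 0.995
```

```bash
python3 -m pendant '[[[0,0,-4.1],[0,0,0],0],[[0,0,0],[0,0,0],0],[[0,0,0],[0,0,0],0]]'; python3 -m pendant '[[[0,0,0],[0,0,0],70],[[0,0,0],[0,0,0],70],[[0,0,0],[0,0,0],70],[[0,0,0],[0,0,0],70]]' 40
```

```text
clock: 3.68
position: [0.5091, 0.3324, 0.0902]
ee_rot: [0.847, 0.532, 0.003, 0.0]
ft_force: [-0.2, -0.4, 0.4]
grip_width: 0.997
clock: 4.18
position: [0.5105, 0.3334, 0.0939]
ee_rot: [0.847, 0.532, 0.005, -0.0]
ft_force: [-0.0, -0.1, 0.5]
grip_width: 0.727
```

```bash
python3 -m pendant '[[[-0.36,-0.26,-0.7],[-0.3,0.5,0],70],[[0,0,0],[0,0,0],70],[[0,0,0],[0,0,0],70]]'
```

```text
clock: 4.55
position: [0.5064, 0.3305, 0.0862]
ee_rot: [0.847, 0.532, -0.0, -0.0]
ft_force: [0.3, -1.8, 0.0]
grip_width: 0.723
```

```bash
python3 -m pendant '[[[0,0,0],[0,0,0],90],[[0,0,0],[0,0,0],100],[[0,0,0],[0,0,0],108],[[0,0,0],[0,0,0],108],[[0,0,0],[0,0,0],108],[[0,0,0],[0,0,0],108]]' 40
python3 -c "
from h import *
wsnap('w4.png')"
```

```text
clock: 5.3
position: [0.5067, 0.3308, 0.0866]
ee_rot: [0.847, 0.532, 0.0, -0.0]
ft_force: [-0.6, 0.4, 0.2]
grip_width: 0.578
pose 5.3 [0.5067 0.3308 0.0866] xdir 64.22 z [-0.  0. -1.] g 0.578167217132585 f [-0.6  0.4  0.2]
```

View pics/w4.png

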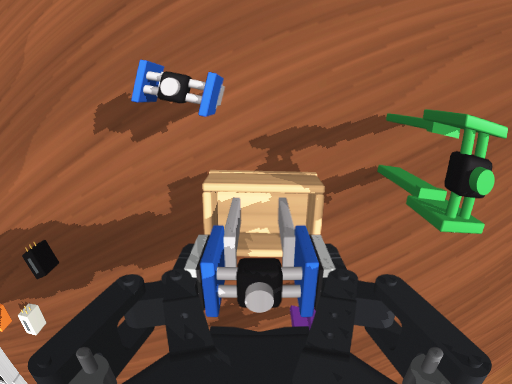

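The tongs are held between the pads with 49 mm over the plates; head at (259,290), jaws still in the stand. Lift.

```bash
python3 -m pendant '[[[0,0,2],[0,0,0],108],[[0,0,3],[0,0,0],108],[[0,0,3],[0,0,0],108],[[0,0,2],[0,0,0],108],[[0,0,0],[0,0,0],108],[[0,0,0],[0,0,0],108]]'
python3 -c "
from h import *
wsnap('w5.png')"
```

```text
clock: 6.1
position: [0.5048, 0.3293, 0.186]
ee_rot: [0.847, 0.532, -0.003, 0.0]
ft_force: [-1.1, 0.0, -1.3]
grip_width: 0.577
pose 6.1 [0.5048 0.3293 0.186 ] xdir 64.22 z [-0.005 -0.003 -1.   ] g 0.5770694437158012 f [-1.1  0.  -1.3]
```

View pics/w5.png

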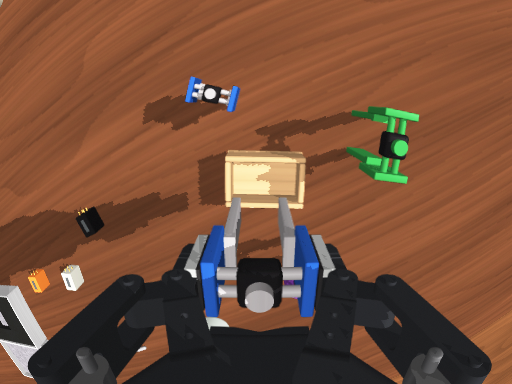

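The stand is now empty at (265,178) and the tongs hang straight in the jaws. I measure the stand for the return trip, then go near the orange body.

```bash
python3 -c "
from h import *
c=ld('wrist');P=wcloud(c);hsv=cv2.cvtColor(c['pixels'],cv2.COLOR_RGB2HSV).astype(int);H,S,V=hsv[...,0],hsv[...,1],hsv[...,2]
st=(H>8)&(H<28)&(P[...,2]>.030)&(P[...,2]<.042)&(np.hypot(P[...,0]-.507,P[...,1]-.333)<.06)
wrep(c,'stand',st,.036,P)
"
python3 -m pendant '[[[0.6,-4,0],[0,0,0.6],108],[[0.6,-5,0],[0,0,0.6],108],[[0.6,-5,0],[0,0,0.6],108],[[0.6,-5,0],[0,0,0.6],108],[[0.6,-5,0],[0,0,0.6],108],[[0.6,-5,0],[0,0,0.6],108],[[0.6,-5,0],[0,0,0.6],108],[[0.6,-4,0],[0,0,0.6],108],[[0,-2,0],[0,0,0],108],[[0,0,0],[0,0,0],108],[[0,0,0],[0,0,0],108]]'
python3 -c "
from h import *
wsnap('w6.png')"
```

```text
stand [225, 155, 81, 54, 1167] [266.  173.7] mean [500.1 338. ] rect [506.4 333.3] [76.3 52. ] 62.4 z [0.0328 0.0344 0.0357]
stand [241, 201, 38, 8, 249] [258.9 204.2] mean [524.6 318.5] rect [524.8 319.1] [36.5  7.1] 62.7 z [0.0316 0.0343 0.0356]
clock: 7.52
position: [0.5462, -0.0829, 0.1744]
ee_rot: [0.823, 0.569, -0.01, -0.002]
ft_force: [0.1, 0.4, 0.5]
grip_width: 0.572
pose 7.525 [ 0.5462 -0.0829  0.1744] xdir 69.32 z [-0.019 -0.009 -1.   ] g 0.5716561361258324 f [0.1 0.4 0.5]
```

View pics/w6.png

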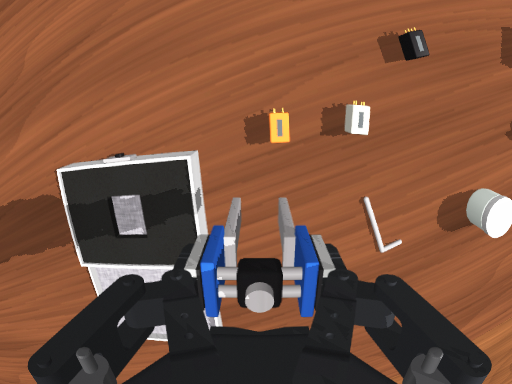

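Orange body at (280,127), white (357,118), black (414,44), well (129,215). I straighten the tool, let it settle, then measure.

```bash
python3 -m pendant '[[[0,0,0],[0.5,-1.1,0],108],[[0,0,0],[0,0,0],108],[[0,0,0],[0,0,0],108]]'
python3 -c "
from h import *
c=wsnap('w7.png');P=wcloud(c);hsv=cv2.cvtColor(c['pixels'],cv2.COLOR_RGB2HSV).astype(int);H,S,V=hsv[...,0],hsv[...,1],hsv[...,2]
z=P[...,2]
near=np.hypot(P[...,0]-.5,P[...,1]+.045)<.05
m=near&(z>.022)&(z<.03)
wrep(c,'oratop',m,.026,P)
m=near&(H<28)&(S>150)&(V>160)
wrep(c,'oracol',m,.026,P)
nw=np.hypot(P[...,0]-.53,P[...,1]+.232)<.045
wrep(c,'wellfloor',nw&(z<.0235)&(S<60)&(V>100),.02,P)
wrep(c,'wellcol',nw&(S<60)&(V>90),.02,P)
wrep(c,'hole',nw&(z<.026),.03,P)
import cv2
im=c['pixels'];save(np.hstack([cv2.resize(im[90:170,240:320],(400,400)),cv2.resize(im[160:280,60:180],(400,400))]),'w7c.png')
"
```

```text
clock: 7.95
position: [0.5463, -0.0804, 0.1742]
ee_rot: [0.821, 0.57, 0.001, -0.0]
ft_force: [0.6, 0.5, -1.3]
grip_width: 0.574
pose 7.95 [ 0.5463 -0.0804  0.1742] xdir 69.53 z [ 0.001  0.001 -1.   ] g 0.5739099218281462 f [ 0.6  0.5 -1.3]
oratop [265, 111, 19, 31, 561] [274.2 125.6] mean [500.9 -48.7] rect [501.2 -49. ] [16.5 27.8] 70.2 z [0.0238 0.0249 0.0262]
oracol [264, 106, 22, 36, 552] [274.2 124.9] mean [500.3 -48.5] rect [499.1 -48. ] [18.7 32.8] 73.1 z [0.     0.0246 0.0259]
wellfloor [107, 194, 35, 40, 1058] [123.8 213.4] mean [ 529.  -230.8] rect [ 529.4 -231.3] [35.2 45.1] 72.7 z [0.018  0.0189 0.0199]
wellcol [107, 194, 35, 40, 1084] [123.8 213.3] mean [ 528.8 -230.7] rect [ 529.3 -231.2] [35.3 45.6] 72.7 z [0.018  0.0189 0.0201]
hole [104, 194, 38, 42, 1262] [122.5 214.8] mean [ 527.9 -226.8] rect [ 527.9 -227.8] [38.8 46.1] 72.3 z [0.0181 0.019  0.0238]
```

View pics/w7c.png

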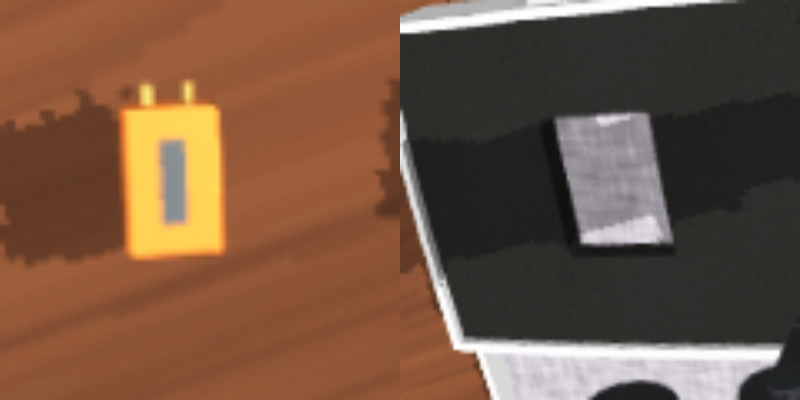

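Orange body: centre about (501,-48.5) mm, top 27.8 × 16.5 mm, y axis at 70°. Well: centre about (529,-230), y axis at 72.5°. Both sizes match the description. Moving over the orange body.

```bash
python3 -m pendant '[[[-2.3,1.6,-1],[0,0,0.5],108],[[-2.3,1.6,-1],[0,0,0.3],108],[[0,0,0],[0,0,0],108],[[0,0,0],[0,0,0],108],[[0,0,0],[0,0,0],108]]'
```

```text
clock: 8.62
position: [0.5006, -0.0482, 0.1547]
ee_rot: [0.818, 0.576, 0.002, 0.001]
ft_force: [0.1, 0.3, -0.4]
grip_width: 0.577
```

```bash
python3 -m pendant '[[[0,0,-2],[0,0,0],108],[[0,0,0],[0,0,0],108],[[0,0,0],[0,0,0],108]]'
python3 -c "
from h import *
c=wsnap('w8.png');im=c['pixels'];save(cv2.resize(im[130:330,160:360],(600,600)),'w8c.png')"
```

```text
clock: 9.0
position: [0.5025, -0.0493, 0.1357]
ee_rot: [0.818, 0.575, 0.002, 0.002]
ft_force: [-0.4, 0.1, -0.8]
grip_width: 0.579
pose 9.0 [ 0.5025 -0.0493  0.1357] xdir 70.23 z [ 0.006 -0.    -1.   ] g 0.578735812019913 f [-0.4  0.1 -0.8]
```

View pics/w8c.png

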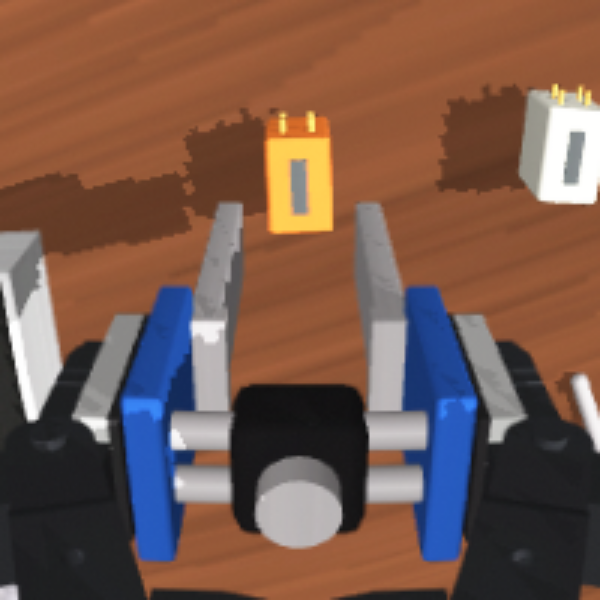

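The orange body sits centred between the open tips in the crop (x 299; inner tip edges 243 and 355). Descending.

```bash
python3 -m pendant '[[[-0.15,0.08,-2.2],[0,0.35,0],108],[[0,0,0],[0,0,0],108],[[0,0,0],[0,0,0],108]]'
```

```text
clock: 9.43
position: [0.5025, -0.0487, 0.1158]
ee_rot: [0.818, 0.575, 0.001, 0.001]
ft_force: [0.3, -0.2, -0.0]
grip_width: 0.573
```

```bash
python3 -c "
from h import *
c=wsnap('w9.png');im=c['pixels'];save(cv2.resize(im[130:330,160:360],(600,600)),'w9c.png')"
```

```text
pose 9.425 [ 0.5025 -0.0487  0.1158] xdir 70.22 z [ 0.003  0.    -1.   ] g 0.5733715380077307 f [ 0.3 -0.2 -0. ]
```

View pics/w9c.png

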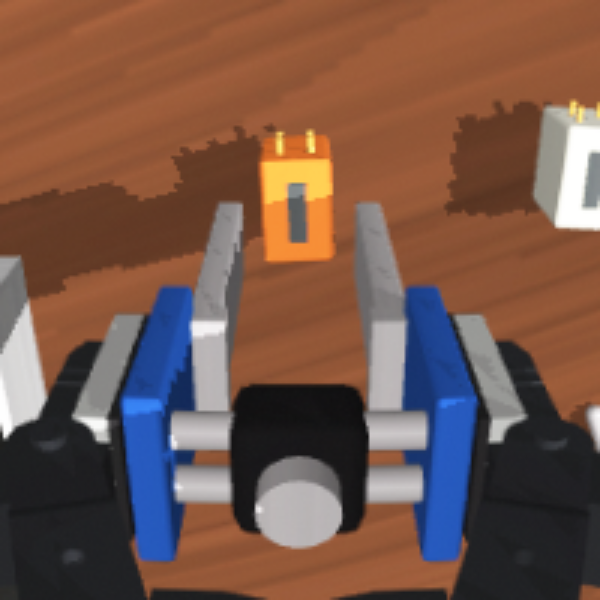

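Still centred: body at crop (297,210) between the tips. Going down the last 20 mm.

```bash
python3 -m pendant '[[[-0.1,0,-2],[0,0.2,0],108],[[0,0,0],[0,0,0],108],[[0,0,0],[0,0,0],108]]'; python3 -c "
from h import *
c=wsnap('w10.png');im=c['pixels'];save(cv2.resize(im[130:330,160:360],(600,600)),'w10c.png')"
```

```text
clock: 9.85
position: [0.5029, -0.0488, 0.0982]
ee_rot: [0.818, 0.575, 0.001, 0.001]
ft_force: [-0.3, -0.2, -0.2]
grip_width: 0.578
pose 9.85 [ 0.5029 -0.0488  0.0982] xdir 70.21 z [ 0.003  0.001 -1.   ] g 0.57793656644827 f [-0.3 -0.2 -0.2]
```

View pics/w10c.png

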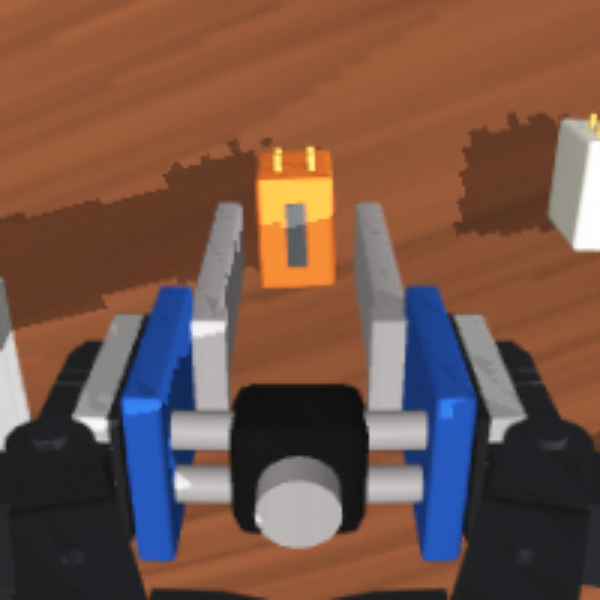

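```bash
python3 -m pendant '[[[-0.2,0,-0.1],[0,0.2,0],108],[[0,0,0],[0,0,0],108],[[0,0,0],[0,0,0],108]]'; python3 -m pendant '[[[0,0,0],[0,0,0],116],[[0,0,0],[0,0,0],122],[[0,0,0],[0,0,0],128],[[0,0,0],[0,0,0],134],[[0,0,0],[0,0,0],145],[[0,0,0],[0,0,0],150],[[0,0,0],[0,0,0],150],[[0,0,0],[0,0,0],150]]' 45; python3 -c "
from h import *
c=wsnap('w11.png');im=c['pixels'];save(cv2.resize(im[130:330,160:360],(600,600)),'w11c.png')"
```

```text
clock: 10.28
position: [0.5013, -0.0487, 0.0982]
ee_rot: [0.818, 0.575, 0.001, -0.0]
ft_force: [-1.0, -0.2, -1.2]
grip_width: 0.576
clock: 11.28
position: [0.5017, -0.0488, 0.0986]
ee_rot: [0.818, 0.575, 0.001, 0.0]
ft_force: [-0.2, -0.2, 0.8]
grip_width: 0.431
pose 11.275 [ 0.5017 -0.0488  0.0986] xdir 70.21 z [ 0.001  0.001 -1.   ] g 0.4305746077443318 f [-0.2 -0.2  0.8]
```

View pics/w11c.png

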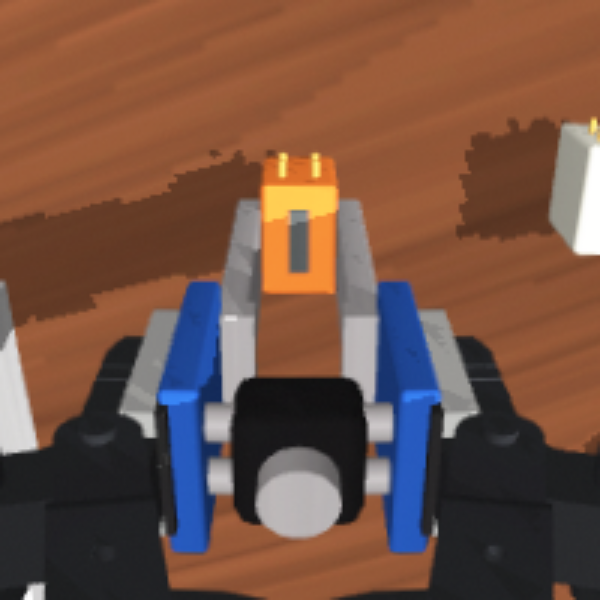

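The body is pinched between the tips at crop (299,235). I lift a little and check.

```bash
python3 -m pendant '[[[0,0,1.5],[0,0,0],150],[[0,0,2],[0,0,0],150],[[0,0,2],[0,0,0],150],[[0,0,0],[0,0,0],150],[[0,0,0],[0,0,0],150]]'; python3 -c "
from h import *
c=wsnap('w12.png');im=c['pixels'];a=cv2.resize(im[130:330,160:360],(400,400))
s=snap('scene');save(np.hstack([a,cv2.resize(s['pixels'][120:220,150:250],(400,400))]),'w12c.png')"
```

```text
clock: 11.95
position: [0.5011, -0.0488, 0.1569]
ee_rot: [0.818, 0.575, 0.001, -0.0]
ft_force: [0.3, -0.2, -1.4]
grip_width: 0.431
pose 11.95 [ 0.5011 -0.0488  0.1569] xdir 70.2 z [ 0.001  0.001 -1.   ] g 0.43062137469981626 f [ 0.3 -0.2 -1.4]
```

View pics/w12c.png

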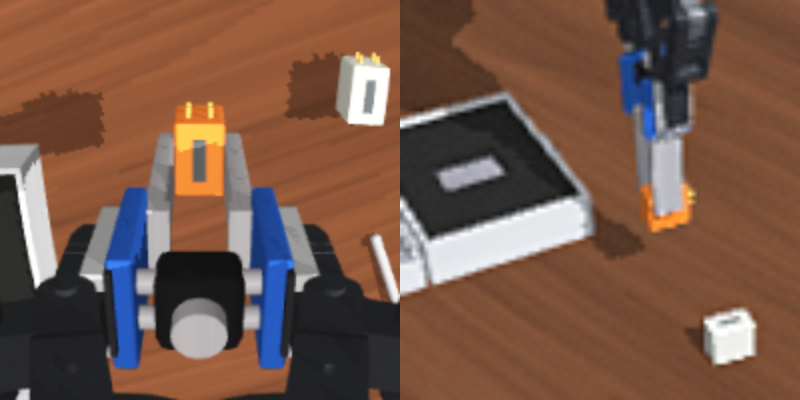

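The body is held upright, off the surface, in both views. I go past the well for a closer measurement of it.

```bash
python3 -m pendant '[[[1,-3,1],[0,0,0.7],150],[[2.2,-4.5,0.5],[0,0,0.7],150],[[2.2,-4.5,0],[0,0,0.6],150],[[2,-4.5,0],[0,0,0],150],[[1,-3,0],[0,0,0],150],[[0,0,0],[0,0,0],150],[[0,0,0],[0,0,0],150],[[0,0,0],[0,0,0],150]]'; python3 -c "
from h import *
c=wsnap('w13.png')
P=wcloud(c);hsv=cv2.cvtColor(c['pixels'],cv2.COLOR_RGB2HSV).astype(int);H,S,V=hsv[...,0],hsv[...,1],hsv[...,2]
z=P[...,2]
nw=np.hypot(P[...,0]-.53,P[...,1]+.23)<.045
wrep(c,'wellcol',nw&(S<60)&(V>90),.02,P)
wrep(c,'hole',nw&(z<.026),.03,P)
print(np.median(z[nw&(V<70)]))
"
```

```text
clock: 13.05
position: [0.5845, -0.2467, 0.1658]
ee_rot: [0.806, 0.592, -0.003, -0.004]
ft_force: [0.1, 0.0, -0.6]
grip_width: 0.431
pose 13.05 [ 0.5845 -0.2467  0.1658] xdir 72.58 z [-0.009  0.002 -1.   ] g 0.43137229072571814 f [ 0.1  0.  -0.6]
wellcol [237, 96, 45, 53, 2334] [259.3 121.8] mean [ 528.5 -229.3] rect [ 528.7 -229.5] [39.7 48.1] 73.1 z [0.018  0.0189 0.0202]
hole [237, 96, 46, 53, 2366] [259.5 121.8] mean [ 528.1 -229. ] rect [ 528.3 -229.1] [39.3 46.1] 72.7 z [0.018  0.0189 0.0204]
0.21435847528754798
```

View pics/w13.png

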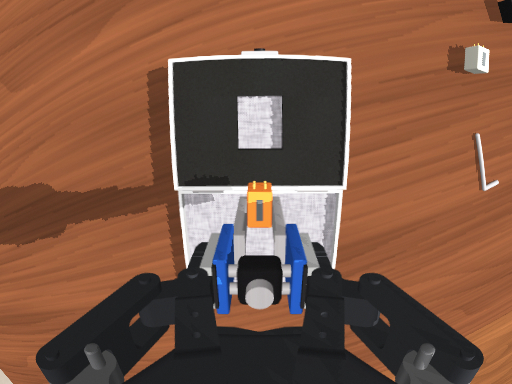

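Well at (260,122), measured 39.7 × 48.1 mm with centre (528.6,-229.4), y axis at 73°. The held body hangs straight at (260,205). Moving over the well.

```bash
python3 -m pendant '[[[-2.8,0.9,0],[-0.1,-0.5,0],150],[[-2.8,0.9,0],[0,0,0],150],[[0,0,0],[0,0,0],150],[[0,0,0],[0,0,0],150],[[0,0,0],[0,0,0],150]]'
```

```text
clock: 13.72
position: [0.5286, -0.2242, 0.1664]
ee_rot: [0.804, 0.594, 0.002, -0.0]
ft_force: [0.3, -0.6, -1.6]
grip_width: 0.428
```

```bash
python3 -m pendant '[[[0,-0.5,-1.5],[-0.1,0.2,0],150],[[0,0,-1],[0,0,0],150],[[0,0,0],[0,0,0],150],[[0,0,0],[0,0,0],150]]';  python3 -c "
from h import *
c=wsnap('w14.png');im=c['pixels'];s=snap('scene');save(np.hstack([cv2.resize(im[130:330,160:360],(400,400)),cv2.resize(s['pixels'][110:210,100:200],(400,400))]),'w14c.png')"
```

```text
clock: 14.22
position: [0.5289, -0.2298, 0.1384]
ee_rot: [0.804, 0.594, -0.001, -0.001]
ft_force: [-0.3, -0.1, -1.9]
grip_width: 0.429
pose 14.225 [ 0.5289 -0.2298  0.1384] xdir 72.94 z [-0.003 -0.    -1.   ] g 0.4290046850263968 f [-0.3 -0.1 -1.9]
```

View pics/w14c.png

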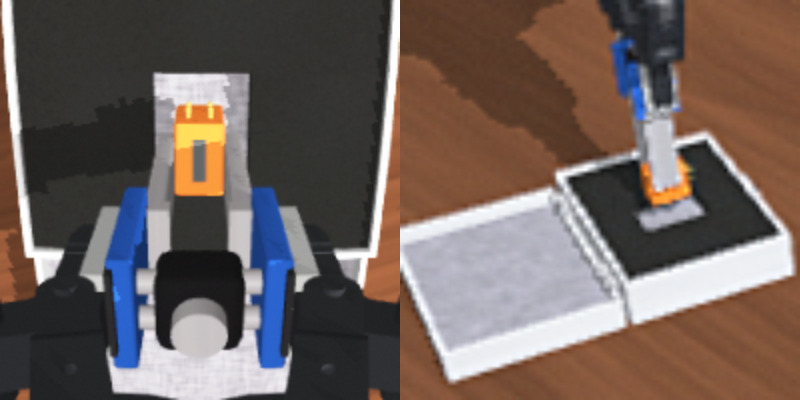

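The body is above the well, centred sideways (crop x 200, well 152–250). Lowering.

```bash
python3 -m pendant '[[[0,0,-1],[0,-0.2,0],150],[[0,0,-0.5],[0,0,0],150],[[0,0,0],[0,0,0],150],[[0,0,0],[0,0,0],150],[[0,0,0],[0,0,0],150]]'
```

```text
clock: 14.95
position: [0.5292, -0.2297, 0.123]
ee_rot: [0.804, 0.594, 0.001, 0.001]
ft_force: [-0.2, 0.2, -0.6]
grip_width: 0.425
```

```bash
python3 -m pendant '[[[0,0,-0.3],[0,0,0],150],[[0,0,0],[0,0,0],150],[[0,0,0],[0,0,0],150]]'; python3 -m pendant '[[[0,0,-0.2],[0,0,0],150],[[0,0,0],[0,0,0],150],[[0,0,0],[0,0,0],150]]'
```

```text
clock: 15.32
position: [0.5293, -0.2297, 0.12]
ee_rot: [0.804, 0.595, 0.001, 0.001]
ft_force: [-0.1, -0.2, -1.1]
grip_width: 0.431
clock: 15.7
position: [0.5299, -0.2299, 0.1188]
ee_rot: [0.804, 0.595, 0.001, 0.001]
ft_force: [-0.6, 0.0, -1.0]
grip_width: 0.431
```

```bash
python3 -m pendant '[[[0,0,-0.15],[0,0,0],150],[[0,0,0],[0,0,0],150],[[0,0,0],[0,0,0],150]]'; python3 -c "
from h import *
c=wsnap('w15.png');im=c['pixels'];s=snap('scene');save(np.hstack([cv2.resize(im[130:330,160:360],(400,400)),cv2.resize(s['pixels'][110:210,100:200],(400,400))]),'w15c.png')"
```

```text
clock: 16.08
position: [0.5305, -0.2302, 0.1187]
ee_rot: [0.804, 0.594, 0.002, 0.002]
ft_force: [0.3, 0.5, -0.7]
grip_width: 0.429
pose 16.075 [ 0.5305 -0.2302  0.1187] xdir 72.95 z [ 0.005 -0.001 -1.   ] g 0.4290140993696252 f [ 0.3  0.5 -0.7]
```

View pics/w15c.png

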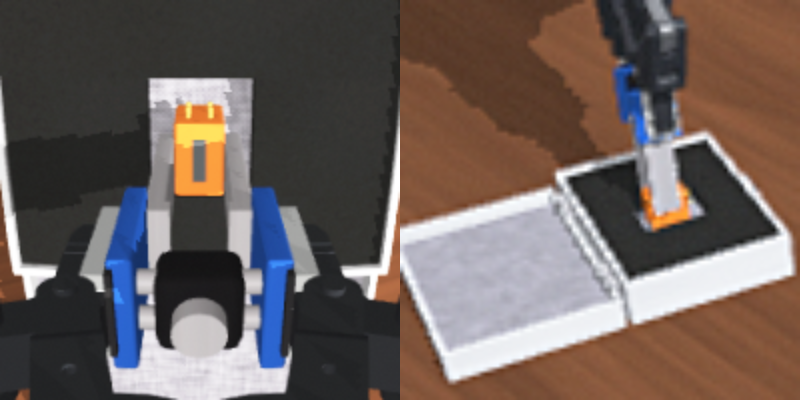

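```bash
python3 -m pendant '[[[-0.15,0.05,-0.15],[0.1,0.3,0],150],[[0,0,0],[0,0,0],150],[[0,0,0],[0,0,0],150]]'; python3 -m pendant '[[[0,0,-0.1],[0,0,0],150],[[0,0,0],[0,0,0],150]]'
```

```text
clock: 16.55
position: [0.5308, -0.2303, 0.1187]
ee_rot: [0.804, 0.595, 0.002, 0.001]
ft_force: [0.9, -0.2, 1.5]
grip_width: 0.434
clock: 16.8
position: [0.5309, -0.2304, 0.1187]
ee_rot: [0.804, 0.595, 0.002, 0.001]
ft_force: [-2.0, 1.2, 0.5]
grip_width: 0.427
```

z has stopped at 0.1187 and the force on the tool has gone up by about 2 N, so the body is on the well floor. Easing the tongs open to 49 mm.

```bash
python3 -m pendant '[[[0,0,0],[0,0,0],140],[[0,0,0],[0,0,0],132],[[0,0,0],[0,0,0],124],[[0,0,0],[0,0,0],116],[[0,0,0],[0,0,0],108],[[0,0,0],[0,0,0],108],[[0,0,0],[0,0,0],108],[[0,0,0],[0,0,0],108]]' 40; python3 -c "
from h import *
c=wsnap('w16.png');im=c['pixels'];s=snap('scene');save(np.hstack([cv2.resize(im[130:330,160:360],(400,400)),cv2.resize(s['pixels'][110:210,100:200],(400,400))]),'w16c.png')"
```

```text
clock: 17.8
position: [0.53, -0.23, 0.1174]
ee_rot: [0.804, 0.594, 0.001, 0.001]
ft_force: [0.3, 0.4, -1.2]
grip_width: 0.576
pose 17.8 [ 0.53   -0.23    0.1174] xdir 72.95 z [ 0.002  0.    -1.   ] g 0.5762682955478994 f [ 0.3  0.4 -1.2]
```

View pics/w16c.png

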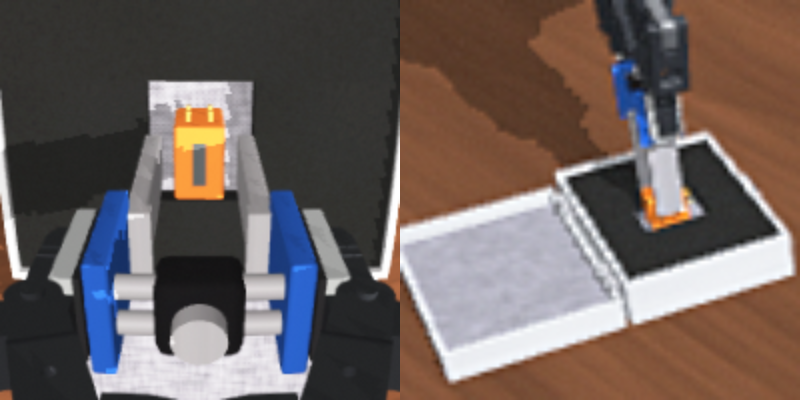

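The tips are clear on both sides and the body stands in the well. Raising straight up, then checking.

```bash
python3 -m pendant '[[[0,0,1],[0,0,0],108],[[0,0,2],[0,0,0],108],[[0,0,3],[0,0,0],108],[[0,0,2],[0,0,0],108],[[0,0,0],[0,0,0],108],[[0,0,0],[0,0,0],108],[[0,0,0],[0,0,0],108]]'; python3 -c "
from h import *
c=wsnap('w17.png');P=wcloud(c);hsv=cv2.cvtColor(c['pixels'],cv2.COLOR_RGB2HSV).astype(int);H,S,V=hsv[...,0],hsv[...,1],hsv[...,2]
wrep(c,'ora',(P[...,2]>.04)&(P[...,2]<.05)&(np.hypot(P[...,0]-.53,P[...,1]+.23)<.045),.046,P)
im=c['pixels'];s=snap('scene');save(np.hstack([cv2.resize(im[100:300,160:360],(400,400)),cv2.resize(s['pixels'][110:210,100:200],(400,400))]),'w17c.png')"
```

```text
clock: 18.77
position: [0.5295, -0.2301, 0.2011]
ee_rot: [0.804, 0.594, 0.001, 0.001]
ft_force: [-0.8, -0.6, -0.1]
grip_width: 0.577
pose 18.775 [ 0.5295 -0.2301  0.2011] xdir 72.93 z [ 0.002  0.    -1.   ] g 0.5769209995116297 f [-0.8 -0.6 -0.1]
ora [251, 166, 18, 29, 506] [259.5 180.3] mean [ 530.1 -230. ] rect [ 529.9 -229.9] [16.8 28.3] 72.9 z [0.0438 0.0449 0.0461]
```

View pics/w17c.png

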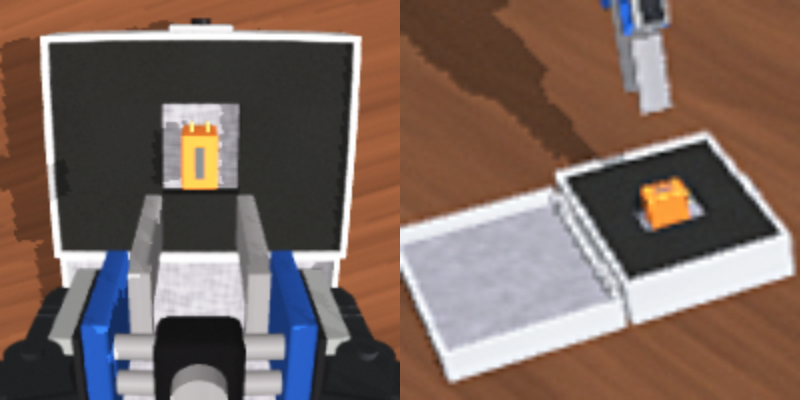

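The body stands upright in the well at (530,-230), top at the expected height, aligned at 72.9° (crop (200,158)). Returning to the stand.

```bash
python3 -m pendant '[[[0,3,0],[0,0,-0.8],108],[[-0.2,5,0],[0,0,-1],108],[[-0.2,5,0],[0,0,-1],108],[[-0.2,5,0],[0,0,-1],108],[[-0.2,5,0],[0,0,-1],108],[[-0.2,5,0],[0,0,-1],108],[[-0.2,5,0],[0,0,-1],108],[[-0.2,5,0],[0,0,-1],108],[[-0.2,4,0],[0,0,-1],108],[[-0.2,3,0],[0,0,-1],108],[[0,0,0],[0,0,0],108],[[0,0,0],[0,0,0],108]]'
```

```text
clock: 20.38
position: [0.5053, 0.2323, 0.1955]
ee_rot: [0.854, 0.52, -0.003, -0.0]
ft_force: [0.3, -0.5, -0.6]
grip_width: 0.572
```

```bash
python3 -m pendant '[[[0.1,3.5,0],[0,0,0],108],[[0.1,3.5,0],[0,0,0],108],[[0,2,0],[0,0,0],108],[[0,0,0],[0,0,0],108],[[0,0,0],[0,0,0],108],[[0,0,0],[0,0,0],108]]';python3 -c "
from h import *
c=wsnap('w18.png')
P=wcloud(c);hsv=cv2.cvtColor(c['pixels'],cv2.COLOR_RGB2HSV).astype(int);H,S,V=hsv[...,0],hsv[...,1],hsv[...,2]
st=(H>8)&(H<28)&(P[...,2]>.030)&(P[...,2]<.042)&(np.hypot(P[...,0]-.507,P[...,1]-.333)<.06)
wrep(c,'stand',st,.036,P)
m=np.argwhere(st);W=wray(c,m[:,1],m[:,0],.036)[:,:2]*1000
print(cv2.minAreaRect(W.astype(np.float32)))
"
```

```text
clock: 21.12
position: [0.51, 0.3157, 0.1952]
ee_rot: [0.857, 0.515, -0.004, 0.001]
ft_force: [-0.7, -0.3, -0.9]
grip_width: 0.579
pose 21.125 [0.51   0.3157 0.1952] xdir 62.05 z [-0.006 -0.007 -1.   ] g 0.5793921688912335 f [-0.7 -0.3 -0.9]
stand [235, 143, 80, 52, 1486] [274.4 168.1] mean [506.4 333. ] rect [507.  332.8] [77.1 51.7] 62.5 z [0.0326 0.0343 0.0357]
((507.00213623046875, 332.8128662109375), (77.13451385498047, 51.660579681396484), 62.45045471191406)
```

View pics/w18.png

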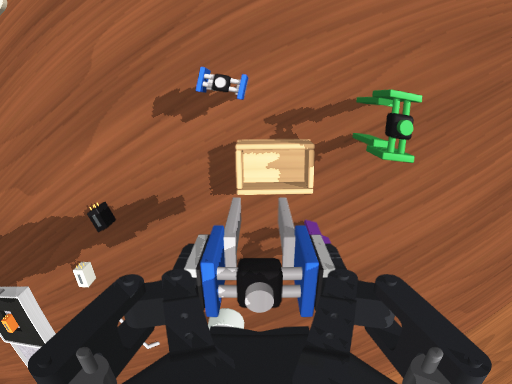

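The empty stand is at (275,167), centre (506.8,333.0), y axis at 62.5°, which agrees with the earlier measurement. Aligning over it.

```bash
python3 -m pendant '[[[-0.3,1.75,-3],[0.4,-0.35,0.4],108],[[0,0,0],[0,0,0],108],[[0,0,0],[0,0,0],108],[[0,0,0],[0,0,0],108]]'; python3 -c "
from h import *
wsnap('w19.png')"
```

```text
clock: 21.68
position: [0.5092, 0.3303, 0.1677]
ee_rot: [0.856, 0.517, 0.002, 0.0]
ft_force: [0.3, 0.2, -0.1]
grip_width: 0.576
pose 21.675 [0.5092 0.3303 0.1677] xdir 62.21 z [ 0.003  0.001 -1.   ] g 0.5760540141905138 f [ 0.3  0.2 -0.1]
```

View pics/w19.png

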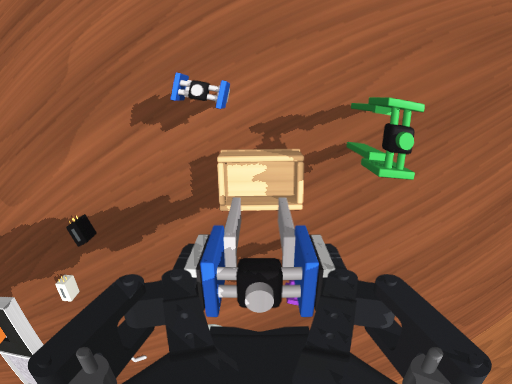

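```bash
python3 -m pendant '[[[-0.25,0.3,-3.5],[0,0.2,0.2],108],[[0,0,0],[0,0,0],108],[[0,0,0],[0,0,0],108],[[0,0,0],[0,0,0],108]]'
```

```text
clock: 22.22
position: [0.5095, 0.3333, 0.1372]
ee_rot: [0.856, 0.517, 0.003, -0.0]
ft_force: [0.5, -0.2, -1.2]
grip_width: 0.575
```

```bash
python3 -m pendant '[[[-0.3,-0.05,-0.8],[0,0.3,0.1],108],[[0,0,0],[0,0,0],108],[[0,0,0],[0,0,0],108]]'; python3 -c "
from h import *
c=wsnap('w20.png');save(cv2.resize(c['pixels'][130:330,160:360],(600,600)),'w20c.png')"
```

```text
clock: 22.6
position: [0.5068, 0.333, 0.1301]
ee_rot: [0.855, 0.518, 0.002, -0.002]
ft_force: [0.1, 0.4, -0.4]
grip_width: 0.577
pose 22.6 [0.5068 0.333  0.1301] xdir 62.39 z [ 0.001  0.006 -1.   ] g 0.5773127579665239 f [ 0.1  0.4 -0.4]
```

View pics/w20c.png

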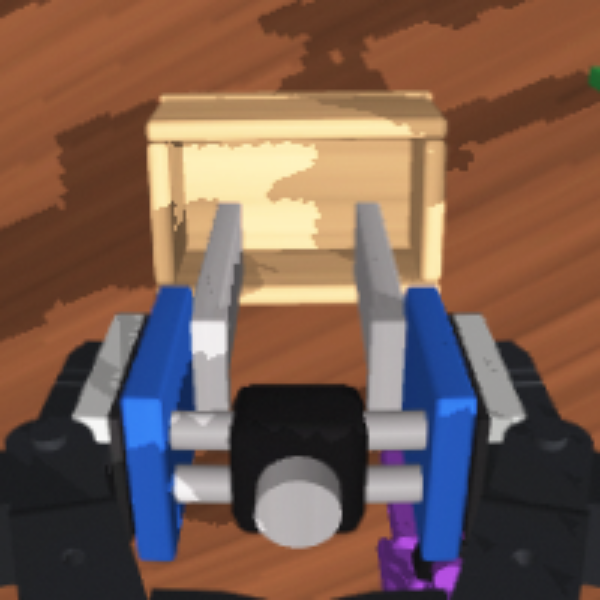

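The tips are centred over the pocket (299 against the stand's 148–447). Lowering in.

```bash
python3 -m pendant '[[[0,0,-1.5],[-0.3,0,0],108],[[0,0,0],[0,0,0],108],[[0,0,0],[0,0,0],108]]';python3 -m pendant '[[[-0.15,-0.1,-1.5],[0,0,0],108],[[0,0,0],[0,0,0],108],[[0,0,0],[0,0,0],108]]'
```

```text
clock: 23.02
position: [0.5066, 0.3328, 0.1135]
ee_rot: [0.855, 0.518, 0.0, 0.0]
ft_force: [0.1, 0.5, -0.8]
grip_width: 0.574
clock: 23.4
position: [0.5049, 0.3317, 0.0972]
ee_rot: [0.855, 0.518, -0.0, 0.0]
ft_force: [-0.1, 0.3, 0.3]
grip_width: 0.578
```

```bash
python3 -m pendant '[[[0.15,0.1,-0.7],[0,0,0],108],[[0,0,0],[0,0,0],108],[[0,0,0],[0,0,0],108]]';python3 -m pendant '[[[0,0,-0.2],[0,0,0],108],[[0,0,0],[0,0,0],108],[[0,0,0],[0,0,0],108]]';python3 -m pendant '[[[0,0,-0.1],[0,0,0],108],[[0,0,0],[0,0,0],108]]'
```

```text
clock: 23.78
position: [0.5067, 0.3329, 0.0901]
ee_rot: [0.855, 0.518, 0.0, 0.0]
ft_force: [0.1, -0.4, -0.5]
grip_width: 0.575
clock: 24.15
position: [0.5068, 0.333, 0.0882]
ee_rot: [0.855, 0.518, 0.0, 0.0]
ft_force: [0.8, -0.4, -0.6]
grip_width: 0.575
clock: 24.4
position: [0.5068, 0.333, 0.0872]
ee_rot: [0.855, 0.518, 0.0, 0.0]
ft_force: [0.1, -0.2, -1.2]
grip_width: 0.574
```

```bash
python3 -m pendant '[[[0,0,-0.1],[0,0,0],108],[[0,0,0],[0,0,0],108],[[0,0,0],[0,0,0],108]]';python3 -m pendant '[[[0,0,-0.1],[0,0,0],108],[[0,0,0],[0,0,0],108],[[0,0,0],[0,0,0],108]]'
```

```text
clock: 24.78
position: [0.5071, 0.3331, 0.0865]
ee_rot: [0.855, 0.518, 0.001, 0.0]
ft_force: [0.2, 0.6, -1.2]
grip_width: 0.578
clock: 25.15
position: [0.5073, 0.3331, 0.086]
ee_rot: [0.855, 0.518, 0.001, 0.0]
ft_force: [0.2, -0.0, 0.2]
grip_width: 0.574
```

```bash
python3 -m pendant '[[[0,0,-0.1],[0,0,0],108],[[0,0,0],[0,0,0],108],[[0,0,0],[0,0,0],108]]'; python3 -c "
from h import *
c=wsnap('w21.png');save(cv2.resize(c['pixels'][130:330,160:360],(600,600)),'w21c.png')"
```

```text
clock: 25.52
position: [0.5075, 0.333, 0.0853]
ee_rot: [0.855, 0.518, 0.001, 0.0]
ft_force: [-0.3, 0.6, 1.5]
grip_width: 0.577
pose 25.525 [0.5075 0.333  0.0853] xdir 62.38 z [ 0.003  0.    -1.   ] g 0.5768763240368167 f [-0.3  0.6  1.5]
```

View pics/w21c.png

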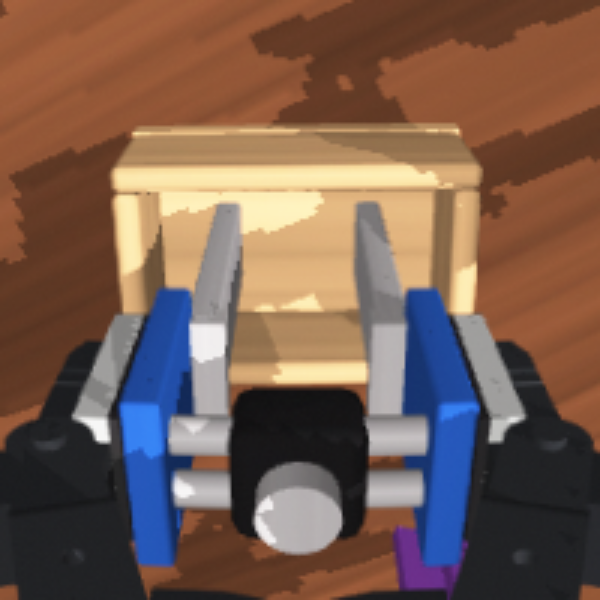

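The tips are on the pocket floor (z force has gone from about -1 to +1.5 N). Opening slowly, then checking.

```bash
python3 -m pendant '[[[0,0,0],[0,0,0],103],[[0,0,0],[0,0,0],98],[[0,0,0],[0,0,0],93],[[0,0,0],[0,0,0],88],[[0,0,0],[0,0,0],82],[[0,0,0],[0,0,0],70],[[0,0,0],[0,0,0],50],[[0,0,0],[0,0,0],20],[[0,0,0],[0,0,0],0],[[0,0,0],[0,0,0],0],[[0,0,0],[0,0,0],0]]' 30; python3 -c "
from h import *
c=wsnap('w22.png')"
```

```text
clock: 26.95
position: [0.5073, 0.3332, 0.0849]
ee_rot: [0.855, 0.518, 0.001, 0.0]
ft_force: [0.3, -0.5, -0.1]
grip_width: 0.998
pose 26.95 [0.5073 0.3332 0.0849] xdir 62.39 z [ 0.002  0.    -1.   ] g 0.9979956871556949 f [ 0.3 -0.5 -0.1]
```

View pics/w22.png

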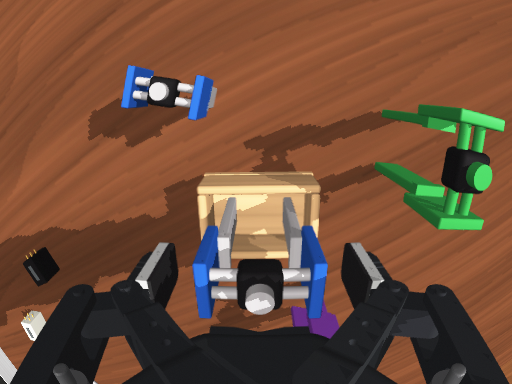

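The tongs stand free in the stand at (260,285), with the jaws clear on both sides. Going straight up.

```bash
python3 -m pendant '[[[0,0,2],[0,0,0],0],[[0,0,3],[0,0,0],0],[[0,0,4],[0,0,0],0],[[0,0,4],[0,0,0],0],[[0,0,3],[0,0,0],0],[[0,0,0],[0,0,0],0],[[0,0,0],[0,0,0],0],[[0,0,0],[0,0,0],0]]'; python3 -c "
from h import *
c=wsnap('w23.png');blue(c)
s=snap('scene');t=snap('top')
save(np.hstack([cv2.resize(s['pixels'][120:320,90:430],(510,300)),cv2.resize(t['pixels'][110:230,340:440],(250,300))]),'fin.png')
save(cv2.resize(c['pixels'],(512,384)),'w23.png')"
```

```text
clock: 28.0
position: [0.5058, 0.332, 0.2477]
ee_rot: [0.855, 0.518, -0.001, 0.001]
ft_force: [0.7, 0.1, -0.8]
grip_width: 0.999
pose 28.0 [0.5058 0.332  0.2477] xdir 62.39 z [-0.    -0.002 -1.   ] g 0.9985853405421382 f [ 0.7  0.1 -0.8]
bluetop [232, 170, 8, 32, 206] [235.2 185.2] mean [496.  311.6] rect [496.4 311.4] [ 6.3 30. ] 63.3 z [0.1056 0.1066 0.1077]
bluetop [285, 170, 7, 32, 200] [287.8 185.9] mean [519.2 354.6] rect [519.1 354.9] [ 5.7 30.1] 63.9 z [0.1044 0.1067 0.1078]
stand all ((507.0851745605469, 333.2290344238281), (78.08731842041016, 51.40453338623047), 62.42159652709961)
```

View pics/fin.png

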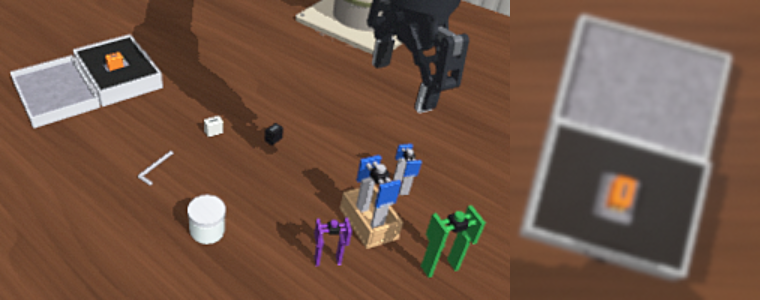

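View pics/w23.png

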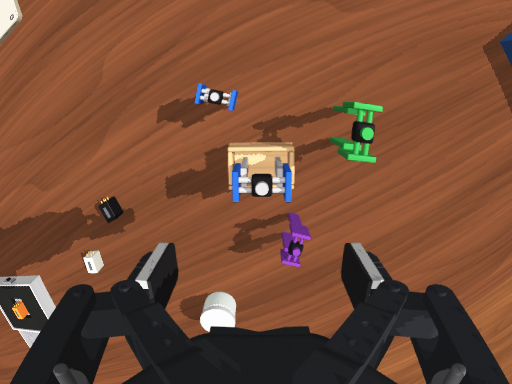

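The final views show the tongs upright in the stand (262,185), plate tops at the same height as at the start. The orange body is upright in the well, nothing else has moved, and the gripper is clear.

```bash
python3 -c "
from workcell import manip
print(manip.hand_in())"
```

```text
the job is handed in; nothing more can be done
None
```

The orange cartridge body is packed: it stands upright on the well floor in the case, and the tongs are back upright in their stand, tips down and let go. I handed it in at 28.0 s, and the hand-in gave no verdict.

- **Tongs:** I took the large blue tongs from the stand. The small blue, green and purple ones were left alone.
- **Body:** only the tongs touched it. After release it measured at (530, -230) mm, against a measured well centre of (529, -229) mm, lined up with the well. Its top read 45 mm against an expected 46 mm; the wrist camera reads about 1 mm low everywhere.
- **Tongs after return:** their plate tops measured 107 mm high, the same as at the start, centred within about 1 mm of the stand and turned about 1° from it. The gripper was open and about 16 cm above where it let go.
- **Disagreements:** while gripping the body the gripper read about 36.6 mm, not the stated 40 mm, yet the body held firmly. The first move towards the tongs overshot by about 12 mm, which I corrected before going down to them. The two cameras' first readings of the well differed by 2–3 mm, which a closer view settled.

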